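# Tap the specimen pot lids home in order

### The arm

A 6-joint arm with a two-finger parallel gripper is mounted at the origin on the work surface. World frame = base frame: x ahead of the robot, y to its left, z up, the work surface at z = 0. Lengths are in m, angles in rad, forces in N, time in s.
With the tool pointing down it reaches from about 0.35 to 0.875 m from the base axis. Payload 15.5 kg.
Tool frame: the origin (TCP) lies at the very end of the fingers, on their centre line; the grasp point (between the pads) lies 19 mm behind it; z points along the fingers, y is the line along which they close (so a half turn about z gives the same grasp; the last joint's range is limited). The gripper opens to 85 mm and grips with 20 to 120 N. Pads are 22 mm wide; open, the fingers measure 114 mm over their backs; the gripper's body (76 mm by 85 mm) begins 54 mm behind the grasp point. The pads swing forward as they close: fully open they stand 13 mm farther back than shut.
Start: joints at [-1.23, 0.494, 1.345, -0, 1.302, -0.096], TCP at [0.264, -0.566, 0.231] pointing down, gripper open.
Joint ranges: [-2.91, 2.91], [-0.82, 2.16], [0.22, 2.67], [-1.22, 4.37], [0.12, 2.79], [-3.08, 3.08]. Speed limits (rad/s): [1.89, 1.89, 2.57, 3.01, 3.01, 3.01].

### API

Orientations are given as [roll, pitch, yaw] about the fixed x, y, z axes, in that order (R = Rz(yaw) Ry(pitch) Rx(roll)).
In Python, from station import robot, optics, order, monitor gives the robot as it stands. Calls block until the motion is done:
- robot.move_pose(position, orientation): joint-space move of the TCP to a pose.
- robot.move_l(position, orientation=None, vel=0.15, force_limit=None): straight line of the TCP; orientation=None keeps the orientation; vel is the mean speed in m/s. With force_limit (N) it stops when the force on the tool has changed by that much, and returns True; else False.
- robot.move_joints(angles): joint-space move.
- robot.grip(opening, force=None): finger opening in m; force is the grip in N (None keeps the last); returns when the fingers have stopped.
- robot.sleep(seconds).
- robot.inverse_kinematics(position, orientation): joint angles nearest the present ones, or None.
- optics.read_camera(name): name is "side" or "top"; returns the picture (384x512x3 uint8, blue, green, red); there is no depth.
- optics.camera_model(name): a dict with "fx", "fy", "cx", "cy" (pixels), "dist" ([k1, k2, p1, p2, k3] as OpenCV has them; the pictures are not rectified), "origin" and "attitude" of the camera in the world. Camera axes: x right, y up, looking along -z (the intrinsics and any distortion apply to the point x, -y, -z); pixel columns grow to the right and rows downward; lengths in m; the calibration is good to about 2 mm. A picture is of the moment at which its call begins. camera_model takes no time and is no camera call.
A pose or a line that the arm cannot do raises robot.MotionError and nothing moves.
- order.hand_in(): hands the job in; it is judged then, once.
Readings, each from a call of its own:
- monitor.get_time_s(): time.
- monitor.get_joint_positions(): joint angles.
- monitor.get_joint_vel(): joint speeds.
- monitor.get_joint_torque(): joint torques, N m.
- monitor.get_ee_pos(): TCP position.
- monitor.get_ee_rot(): TCP orientation.
- monitor.get_force(): force on the tool from outside, world axes, zero at the start.
- monitor.get_moment(): the same for the moment, N m.
- monitor.get_gripper_width(): finger opening in m.
- monitor.get_finger_force(): force on a finger pad.
Only numpy, scipy, OpenCV 4.12 (cv2) and the standard library are available. Lean on these libraries where they do the work, as an engineer would, in place of code of your own. Each camera call takes 0.05 s, during which the arm holds its last target. There are 200 camera calls.

### The job

The samples are in: close the three round specimen pots by tapping each lid lightly from above with a fingertip until it is fully home, in the order they were logged: the tallest pot first, then the shortest, then the middle-height one. Leave the lid of the square pot loose, and do not lift, shift or tip any pot or disturb anything else on the bench.

Things in the scene. Friction and masses are not known exactly. Their poses are not given: they have to be found in the camera images.
- pot_tall: The tallest of the three round specimen pots: grey plastic, paper label, 56 mm across, 87 mm high without its lid; loose on the bench, 0.12 to 0.37 kg. Origin at the centre of its underside, z up.
- lid_tall_top (a point): Centre of the top of that pot's white push-on lid (61 mm across, 8 mm thick, with a springy raised centre 40 mm across and 5 mm high, on top of which this point lies). With the lid fully home the point is 100 mm above the bench, with the lid loose up to 107 mm. The springy centre gives 0.5 mm per newton, up to 5 mm (10 N), and springs back; the rest is rigid.
- lid_tall (a joint): How far that lid has been pressed down, in m: 0 = loose, standing 7 mm proud of the rim; 0.007 = fully home on the rim (hard stop). The lid resists with about 3.5 N of friction and stays where it is left. It starts between 0 and 0.002.
- pot_short: The shortest of the three round specimen pots: grey plastic, paper label, 60 mm across, 37 mm high without its lid; loose on the bench, 0.12 to 0.37 kg. Origin at the centre of its underside, z up.
- lid_short_top (a point): Centre of the top of that pot's white push-on lid (65 mm across, 8 mm thick, with a springy raised centre 40 mm across and 5 mm high, on top of which this point lies). With the lid fully home the point is 50 mm above the bench, with the lid loose up to 57 mm. The springy centre gives 0.5 mm per newton, up to 5 mm (10 N), and springs back; the rest is rigid.
- lid_short (a joint): How far that lid has been pressed down, in m: 0 = loose, standing 7 mm proud of the rim; 0.007 = fully home on the rim (hard stop). The lid resists with about 3.5 N of friction and stays where it is left. It starts between 0 and 0.002.
- pot_mid: The middle-height of the three round specimen pots: grey plastic, paper label, 66 mm across, 62 mm high without its lid; loose on the bench, 0.12 to 0.37 kg. Origin at the centre of its underside, z up.
- lid_mid_top (a point): Centre of the top of that pot's white push-on lid (71 mm across, 8 mm thick, with a springy raised centre 40 mm across and 5 mm high, on top of which this point lies). With the lid fully home the point is 75 mm above the bench, with the lid loose up to 82 mm. The springy centre gives 0.5 mm per newton, up to 5 mm (10 N), and springs back; the rest is rigid.
- lid_mid (a joint): How far that lid has been pressed down, in m: 0 = loose, standing 7 mm proud of the rim; 0.007 = fully home on the rim (hard stop). The lid resists with about 3.5 N of friction and stays where it is left. It starts between 0 and 0.002.
- pot_square: Square grey specimen pot, 58 by 58 mm, 57 mm high without lid, loose on the bench; must keep its lid loose. Origin at the centre of its underside.
- lid_square (a joint): The square pot's white lid (63 mm square, 8 mm thick, with the same springy raised centre 5 mm high), same values and friction as the other lids: 0 loose, 0.007 home. It starts between 0 and 0.001 and is not to be pressed.
- tape: Bystander: roll of paper tape lying flat, 54 mm across, 22 mm high. Origin under its centre.
- cup: Bystander: open yellow plastic cup, 56 mm across, 55 mm high. Origin under its centre.
- vial: Bystander: small amber jar, 36 mm across, 60 mm high. Origin under its centre.
- weight: Bystander: brass balance weight, 30 mm across, 42 mm high. Origin under its centre.
- spatula: Bystander: spatula, 180 mm long, lying flat on the right. Origin under its middle.
Mind the look-alikes: they are no part of the job. What is shaped like the pot_short but purple is not meant. Leave any turquoise look-alike of the pot_square alone.

How it is judged:
By the outcome, as a careful person would: the job done as asked, in the order asked, and still so for the second after the job is handed in, with the robot touching nothing.
It also fails if it takes over 48 s, if anything falls off the work surface, if the arm or the gripper's body presses on something with over 40 N, if the wrist force passes 120 N, or if a joint passes its speed limit or range.

## Working session

There is one attempt and no reset: what is moved stays moved. The work goes in short steps, each a Python script; the robot and the scene stay as the last script left them, time stands still between calls to the robot, and variables do not carry over. Pictures are saved under pics/ and viewed, at most 10 in all, crops included, and the job is handed in when it is done.

```bash
mkdir -p pics; python3 - <<'E'
from station import robot, optics, order, monitor
import cv2
for n in ("side","top"):
    im=optics.read_camera(n); cv2.imwrite(f"pics/{n}0.png",im)
    cv2.imwrite(f"pics/{n}1.png",cv2.resize(im,(800,600),interpolation=cv2.INTER_CUBIC))
    print(n,optics.camera_model(n))
print(monitor.get_time_s(),monitor.get_force(),monitor.get_ee_rot())
E
```

```text
side {'fx': 477.2795684212861, 'fy': 477.2795684212861, 'cx': 244.9491047128313, 'cy': 193.38353320956224, 'dist': array([0.04391206, 0.        , 0.        , 0.        , 0.        ]), 'origin': array([0.4048505 , 0.52130244, 0.83792842]), 'attitude': array([ 0.67730589,  0.00820558, -2.91521743])}
top {'fx': 394.43025581220866, 'fy': 394.43025581220866, 'cx': 252.1627724812023, 'cy': 196.33821928435717, 'dist': array([-0.11438043,  0.        ,  0.        ,  0.        ,  0.        ]), 'origin': array([ 0.42426118, -0.07861158,  0.99820244]), 'attitude': array([ 0.12314487, -0.01726785, -1.54566485])}
0.1 [-0.22571397  0.05108459 -0.14509089] [-3.14048725e+00 -9.48090283e-05  4.36796439e-01]
```

View pics/side1.png

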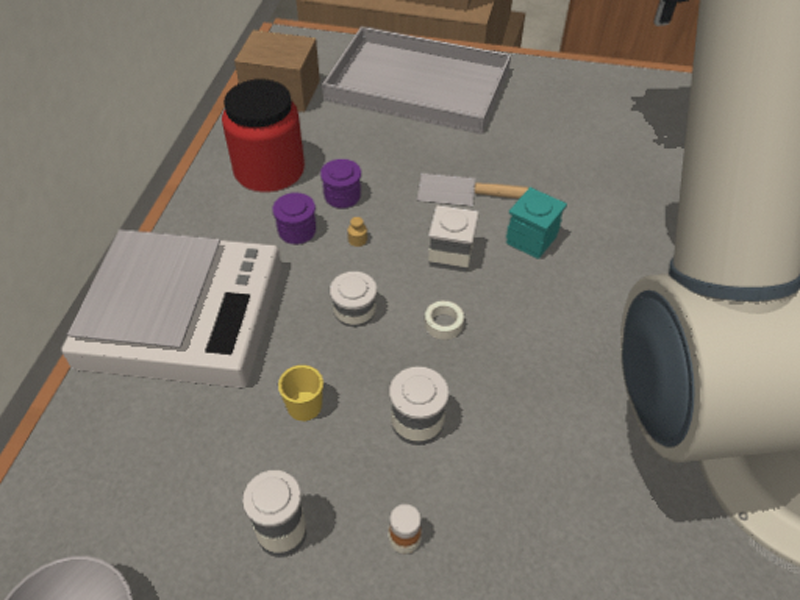

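View pics/top1.png

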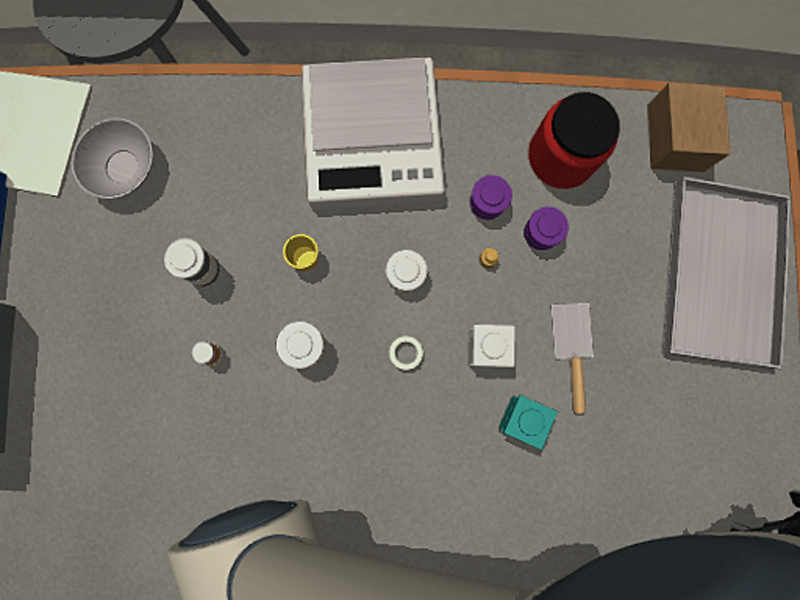

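Side view (800x600 px): white-lidded round pots stand at (274,510) tall, (353,298) short and (418,403) middle. The square white pot is at (454,236). In the top view the round pots are at (187,257), (406,269) and (299,345). Not meant: the two purple pots, the turquoise box and the vial at (405,528). An enlarged crop of the three candidates follows, to confirm them and refine the pixels.

```bash
cat > tri.py <<'E'
import cv2, numpy as np
from scipy.spatial.transform import Rotation as R
from scipy.optimize import least_squares
from station import optics
M={n:optics.camera_model(n) for n in("side","top")}
def proj(n,P):
    m=M[n]; p=R.from_euler("xyz",m["attitude"]).inv().apply(np.atleast_2d(P)-m["origin"])*[1,-1,-1]
    K=np.array([[m["fx"],0,m["cx"]],[0,m["fy"],m["cy"]],[0,0,1]])
    return cv2.projectPoints(p,np.zeros(3),np.zeros(3),K,m["dist"])[0].reshape(-1,2)
def tri(us,ut):
    f=lambda P:np.r_[(proj("side",P)-us).ravel(),(proj("top",P)-ut).ravel()]
    r=least_squares(f,[.55,0,.07]); return r.x,np.abs(r.fun).max()
E
python3 - <<'E'
import cv2,numpy as np
from tri import *
c=lambda p:(np.array(p)+.5)*.64-.5
pts=dict(tall=((270,493),(187,257)),short=((353,287),(406,269)),mid=((418,387),(299,345)),square=((454,217),(494,345)))
rows=[[],[]]
for k,(s,t) in pts.items():
    print(k,*tri(c(s),c(t)))
    if k=="square":continue
    for i,(n,p) in enumerate((("side",s),("top",t))):
        u,v=np.round(c(p)).astype(int); im=cv2.imread(f"pics/{n}0.png")
        a=cv2.resize(im[v-20:v+20,u-22:u+22],None,fx=6,fy=6,interpolation=cv2.INTER_CUBIC)
        for g in range(0,44,10): cv2.putText(a,str(u-22+g),(g*6,10),0,.35,(0,0,255)); cv2.line(a,(g*6+3,12),(g*6+3,239),(0,0,255),1)
        for g in range(0,40,10): cv2.putText(a,str(v-20+g),(0,g*6+12),0,.35,(255,0,0)); cv2.line(a,(20,g*6+3),(263,g*6+3),(255,0,0),1)
        rows[i].append(a)
cv2.imwrite("pics/crops.png",np.vstack([np.hstack(r) for r in rows]))
E
```

```text
tall [0.60247844 0.22066689 0.09972277] 0.15432717961471099
short [ 0.60003655 -0.10881098  0.05452831] 0.6388420123942637
mid [0.47736854 0.04842314 0.08412154] 0.07333369520182487
square [ 0.48391565 -0.24167325  0.08494318] 0.35047216036429063
```

View pics/crops.png

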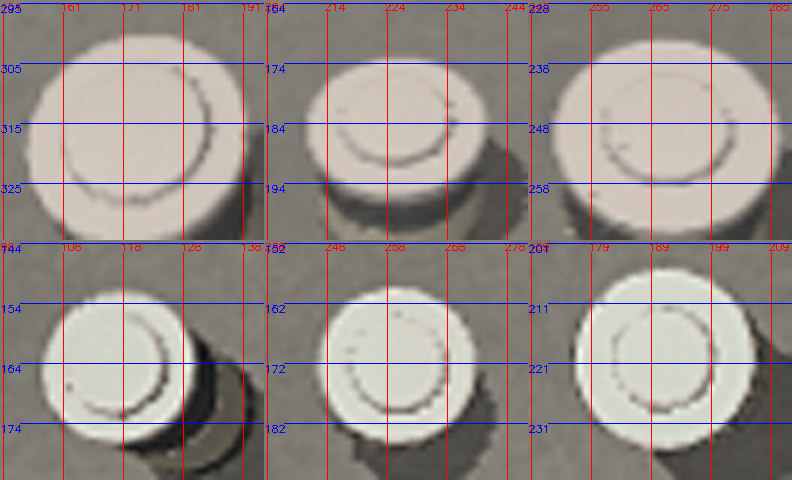

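The crop confirms three round white-lidded grey pots, each with a raised centre. In raw pixels the centres are tall side (172,315) / top (118,163), short (224,183) / (258,171) and mid (267,247) / (189,220), which agrees with what I triangulated. The measured tops (100, 54.5 and 84 mm) rank tall, short and mid as described. The first move is to close the fingers and tap the tall lid.

```bash
cat > tap.py <<'E'
from station import robot, optics, order, monitor
import numpy as np
def st(tag): print(tag,round(monitor.get_time_s(),2),np.round(monitor.get_ee_pos(),4),np.round(monitor.get_force(),2))
def press(x,y,home,limit,top):
    o=None
    robot.move_l([x,y,top]); robot.sleep(.2); st("above")
    hit=robot.move_l([x,y,home-.0042],vel=.012,force_limit=limit); robot.sleep(.15); st(f"pressed hit={hit}")
    robot.move_l([x,y,top],vel=.05)
def goto(x,y,z):
    robot.move_pose([x,y,z],[np.pi,0,1.667+np.arctan2(y,x)])
E
python3 - <<'E'
from tap import *
robot.grip(0.0); print(monitor.get_gripper_width())
x,y=.6025,.2207
goto(x,y,.2); st("over")
press(x,y,.100,7,.111)
E
```

```text
-0.0001489476797441082
over 3.88 [0.6028 0.22   0.2   ] [ 0.6  -0.37 -0.45]
above 4.82 [0.6031 0.2208 0.112 ] [ 0.19 -0.31 -0.58]
pressed hit=True 6.13 [0.6026 0.2207 0.0963] [-0.17 -1.04  7.13]
```

At 7.1 N the spring is compressed about 3.7 mm, so 96.3 mm plus 3.7 mm puts the lid top at 100.0 mm: fully home. Next the short lid, then the middle one.

```bash
python3 - <<'E'
from tap import *
robot.move_l([.6025,.2207,.16])
for x,y,h in ((.600,-.1088,.050),(.4774,.0484,.075)):
    goto(x,y,.15); press(x,y,h,7,h+.012)
    z=monitor.get_ee_pos()[2]
    robot.move_l([x,y,.15])
    if h==.05:
        pass
robot.move_l([.4774,.0484,.2]); robot.move_pose([.264,-.566,.231],[np.pi,0,.437]); st("end")
import cv2
for n in("side","top"): cv2.imwrite(f"pics/{n}2.png",cv2.resize(optics.read_camera(n),(800,600)))
E
```

```text
above 9.24 [ 0.6006 -0.1089  0.063 ] [ 0.13 -0.61 -1.04]
pressed hit=True 10.62 [ 0.6    -0.1088  0.0464] [-0.55 -0.38  6.7 ]
above 13.41 [0.478  0.0483 0.0878] [-0.45 -0.13  0.13]
pressed hit=True 14.8 [0.4774 0.0484 0.0712] [-1.49  0.2   7.24]
end 18.63 [ 0.2648 -0.5654  0.231 ] [-0.2  -0.66 -0.09]
```

View pics/side2.png

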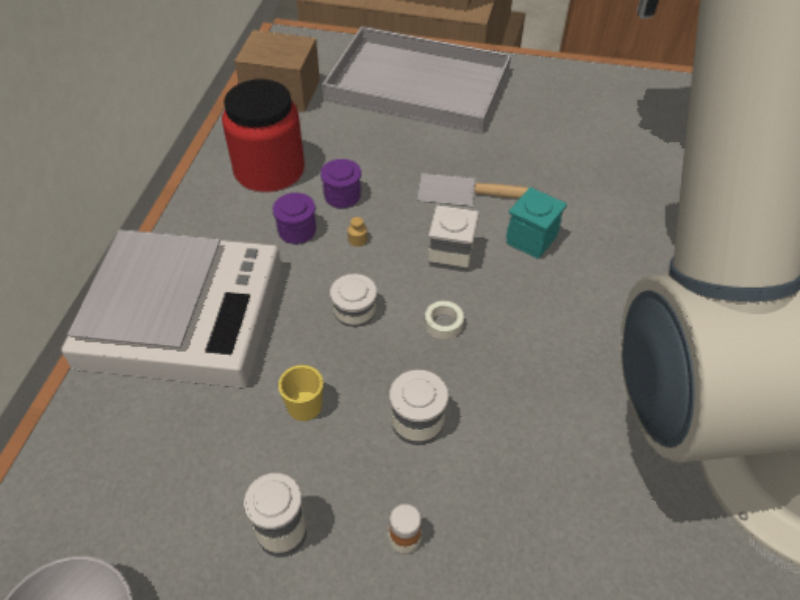

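The lids now sit lower: tall at (271,497), short at (353,290), mid at (418,391). The pots, the square lid and the bystanders look unmoved. About 7 N, twice the lid friction, was held at the home heights (50.0 and 74.8 mm after spring correction), so I'm handing in.

```bash
python3 -c "
from station import order
print(order.hand_in())"
```

```text
the job is handed in; nothing more can be done
None
```

I tapped the tall, short and middle lids fully home in that order, each with about 7 N, left the square pot's lid alone, saw nothing else moved in the final picture, and handed the job in at about 19 s; no verdict was returned.

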